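Turn the specimen carousel to the viewer and take the picture

TASK

Push gently on an arm of the four-armed carousel with a fingertip, gripping nothing, and turn it until the cup holding the glass vial stands directly in front of the viewer's lens. With the carousel at rest there, press the button on the small grey box fully down to take the picture, then let go. Do not touch or lift the vial, do not press the button early, and leave everything else on the bench where it stands.

Things in the scene. Friction and masses are not known exactly. Their poses are not given: they have to be found in the camera images.
- station: fixed grey base: a disc 190 mm across, 15 mm thick, under the carousel, and a 90 mm wide foot along +x to a white viewer up to 108 mm high. Origin on the carousel's upright axis at the work surface; its x axis points from there to the viewer. The level lens tube, 32 mm across, 72 mm above the surface, ends 166 mm from the axis and looks at it
- view_spot (a point): the place in front of the lens where the vial's cup must stand: 125 mm from the carousel's axis on the station's x axis, 46 mm above the surface
- carousel: aluminium wheel, turns both ways without stops, stays where left (damped; 2 to 5 N at an arm). Origin on its upright axis 40 mm above the surface; hub 80 mm wide, 40 to 60 mm above the surface. Four arms along +x, +y, -x, -y: 12 mm wide, bare from 40 to 104 mm from the axis, 40 to 52 mm above the surface, 25 mm free below them; each ends in a cup. The +x arm has the vial
- vial_well (a point): centre of the inner floor of the cup that holds the vial, 125 mm from the axis on the carousel's +x arm, 46 mm above the surface. All four cups are black, round, 40 mm across outside, 40 to 66 mm above the surface, centred 125 mm from the axis; the other three are empty
- vial: loose capped glass vial, 28 mm across, 42 mm high, standing upright in one cup of the carousel (its top 88 mm above the surface). Origin at the centre of its underside. Not to be touched
- shutter_top (a point): centre of the top of the round push button, 32 mm across, on a fixed grey box 90 x 70 x 30 mm that stands to the left or right of the carousel; it is pressed straight down
- shutter (a joint): travel of that button in m: 0 released, 0.006 fully down (about 4 N); it springs back
- beaker: loose open glass beaker, 64 mm across, 75 mm high, at the side of the carousel opposite to the button box; origin under its centre; leave alone
- spare_a: loose spare vial like the first, standing on the bench left of the viewer, origin under its centre; leave alone
- spare_b: loose spare vial like the first, standing on the bench right of the viewer, origin under its centre; leave alone
- reagent: loose amber bottle, 60 mm across, 130 mm high; origin under its centre; leave alone
- dish: loose shallow dish, 90 mm across, 15 mm high; origin under its centre; leave alone
- slide_box: loose blue slide box 100 x 85 x 35 mm; origin under its centre; leave alone
- brush: loose brush, 150 mm long, lying on the bench; leave alone
Not all that is in view belongs to the job. Leave any green look-alike of the part that bears shutter_top alone.

How it is judged (in metres and radians):
On the way, in this order (a step that is already met when the one before it is completed fails the run):
1. the vial's cup stands at rest in front of the lens (centre within 12 mm) (horizontal distance between vial_well and view_spot below 0.012 m and angular speed of carousel below 0.1 rad/s), for 0.3 s.
2. the button is pressed down with the vial's cup in front of the lens (value of joint shutter above 0.0045 m and horizontal distance between vial_well and view_spot below 0.012 m), for 0.05 s.
At the end, for the whole second after the job is handed in: The cup with the vial is at rest with its centre within 12 mm of the spot in front of the lens, the vial upright (within 0.2 rad) in its cup, and the button is released after having been pressed at least 4.5 mm (horizontal distance between vial_well and view_spot below 0.012 m and angular speed of carousel below 0.05 rad/s and value of joint shutter below 0.002 m and horizontal distance between vial and vial_well below 0.008 m and height (world z) of vial below 0.054 m and angle between vial's own z axis and vertical below 0.2 rad); the robot touches nothing.
It fails at once if the button is pressed (3 mm) while the vial's cup is not in front of the lens (value of joint shutter above 0.003 m and horizontal distance between vial_well and view_spot above 0.012 m).
It fails at once if the vial is touched by the robot (contact force between any of the fingers, the arm and vial above 0.3 N).
It fails at once if the vial is lifted from its cup or tipped (height (world z) of vial above 0.056 m or angle between vial's own z axis and vertical above 0.4 rad).
It fails at once if the carousel is gripped or pushed hard (over 30 N) (contact force between the fingers and carousel above 30 N).
It fails at once if another thing on the bench is moved by more than 20 mm (distance of any of beaker, spare_a, spare_b, reagent, dish, slide_box, brush from where it was at the start of the episode above 0.02 m).
It also fails if it takes over 67 s, if anything falls off the work surface, if the arm or the gripper's body presses on something with over 40 N, if the wrist force passes 120 N, or if a joint passes its speed limit or range.

ROBOT

A 6-joint arm with a two-finger parallel gripper is mounted at the origin on the work surface. World frame = base frame: x ahead of the robot, y to its left, z up, the work surface at z = 0. Lengths are in mm, angles in degrees, forces in N, time in s.
With the tool pointing down it reaches from about 275 to 875 mm from the base axis. Payload 12.5 kg.
Tool frame: the origin (TCP) lies on the mounting face of the last link; the fingertips stand 173 mm ahead of it and the grasp point (between the pads) lies 155 mm ahead of it; z points along the fingers, y is the line along which they close (so a half turn about z gives the same grasp; the last joint's range is limited). The gripper opens to 85 mm and grips with 20 to 120 N. Pads are 22 mm wide; open, the fingers measure 114 mm over their backs; the gripper's body (76 mm by 85 mm) begins 54 mm behind the grasp point. The pads swing forward as they close: fully open they stand 13 mm farther back than shut.
Start: joints at [72.273, 20.094, 94.641, -0, 65.266, -4.847], TCP at [122.57, 536.155, 404.69] pointing down, gripper open.
Joint ranges: [-157.81, 157.81], [-45, 120.19], [0.68, 151.7], [-89.99, 269.99], [4.06, 180], [-164.3, 164.3]. Speed limits (degrees/s): [127.2, 127.2, 159.86, 180, 180, 180].

INTERFACE

Orientations are given as a 3x3 rotation matrix whose columns are the frame's x, y, z axes.
In Python, from rig import env gives the robot as it stands. The module is installed in compiled form; this text tells all that it offers.
- The arm moves only by the shell command python3 -m inch 'ROWS'. ROWS is JSON, a list of rows, each an object of numbers: "gripper": the finger opening in cm, from 0 to 8.54; "dx", "dy", "dz": the shift along the tool's x, y, z in cm; "roll": the turn about the tool's z in degrees. In form: [{"gripper": .., "dx": .., "dy": .., "dz": .., "roll": ..}, ...]. A call has 1 to 8 rows; each row shifts and turns the commanded pose from where the row before left it, along the tool's axes as they then stand; what a row does not reach is not made up. A row lasts 1/10 s, in which the tool goes at most 50 mm and 8.59 degrees, less where a joint would pass 70% of its speed; a pose out of reach is approached as far as the arm can. A call is refused whole if a number of a shift passes 5 or a number of a turn 8.59, either way. A call with a gripper value outside its range is refused whole. The fingers move at their own pace and stop on an object; the grip force is fixed at half the most. Time passes only in rows, so rows that do not move let the fingers close. It gives the time, the measured TCP pose, the force, the opening and the grip force at its end, in the units of the state.
- env.get_state(): the state, without advancing time (a new reading comes with each control period).
- env.snapshot(name): name is "scene" or "top"; returns a dict with "image" (384x512x3 uint8, red, green, blue), "fx", "fy", "cx", "cy" (pixels), "position" and "attitude" of the camera in the world. Camera axes: x right, y down, z forward; pixel columns grow to the right and rows downward; lengths in mm; the calibration is good to about 2 mm. A picture is of the moment at which its call begins. There is no depth.
- env.hand_in(): hands the job in; it is judged then, once.
Trained networks look in the newest picture that a camera, given by its name, has taken for a name from the list of things; names that differ only in an ending like _2 or _b are one class to them, and where a whole thing is asked for, a point or a joint stands for the part that bears it (a point fixed in the world has none). Each returns a list of dicts, best first, with "conf" (0 to 1); they miss things now and then, are a little off and sometimes report something else, mostly with a low value. They report only what shows in the picture. A call takes as long as a camera call. They do not tell look-alikes from the thing itself.
- env.find_in(target, camera): "box" ([left, top, right, bottom] in pixels, round what is visible of it).
- env.outline_of(target, camera): "region" (384x512 bool, what is visible of it) and "box" ([left, top, right, bottom] in pixels, round what is visible of it).
- env.landmark_of(target, camera): "uv" ([column, row] in pixels: a listed point, or the origin of a listed thing).
The state is a dict: "time_s": time; "joint_positions": joint angles; "dq": joint speeds; "joint_efforts": joint torques, N m; "ee_pos": TCP position; "orientation": TCP orientation; "ft_force": force on the tool from outside, world axes, zero at the start; "wrist_torque": the same for the moment, N m; "opening": opening from 0.0 (shut) to 1.0 (fully open); "grasp_force": force on a finger pad.
Only numpy, scipy, OpenCV 4.12 (cv2) and the standard library are available. Lean on these libraries where they do the work, as an engineer would, in place of code of your own. Each camera call takes 0.05 s, during which the arm holds its last target. There are 200 camera calls.

## Working session

There is one attempt and no reset: what is moved stays moved. The work goes in short steps, Python scripts to look and compute and a shell command to move; the robot and the scene stay as the last step left them, time stands still between calls to the robot, and variables do not carry over. Pictures are saved under pics/ and viewed, at most 10 in all, crops included, and the job is handed in when it is done.

```bash
mkdir -p pics
cat > h.py <<'E'
import numpy as np, cv2
from rig import env
def ray(s,uv):
    d=np.array([(uv[0]-s['cx'])/s['fx'],(uv[1]-s['cy'])/s['fy'],1.]); return np.array(s['position']),np.array(s['attitude'])@d
def at(s,uv,z):
    p,d=ray(s,uv); return p+d*(z-p[2])/d[2]
def proj(s,P):
    c=np.array(s['attitude']).T@(np.array(P)-np.array(s['position'])); return [s['cx']+s['fx']*c[0]/c[2],s['cy']+s['fy']*c[1]/c[2]]
def save(s,n): cv2.imwrite('pics/'+n,cv2.cvtColor(s['image'],cv2.COLOR_RGB2BGR))
E
python3 - <<'E'
from h import *
np.set_printoptions(precision=1,suppress=True)
im=[]
Z=dict(station=0,carousel=40,view_spot=46,vial_well=46,vial=46,shutter_top=None,beaker=0,spare_a=0,reagent=0,dish=0,slide_box=0)
for c in("top","scene"):
    s=env.snapshot(c); im.append(s['image']); print(c,np.array(s['position']),s['fx'])
    for t,z in Z.items():
        print(t,[(round(r['conf'],2),np.round(r['uv'],1),at(s,r['uv'],30 if z is None else z)[:2]) for r in env.landmark_of(t,c)[:3]])
    if c=="top": S=s
cv2.imwrite('pics/a.png',cv2.cvtColor(im[0],cv2.COLOR_RGB2BGR));cv2.imwrite('pics/b.png',cv2.cvtColor(im[1],cv2.COLOR_RGB2BGR))
print(env.get_state())
E
```

```text
top [ 390.9  -13.2 1313.8] 379.07640911921504
station [(0.87, array([249.5, 210.4]), array([504.6,   1.9])), (0.48, array([235.8, 143.2]), array([743.4,  53.7]))]
carousel [(0.95, array([251.1, 200.9]), array([533.4,  -3.6]))]
view_spot [(0.63, array([263.3, 169.9]), array([639.3, -43.7]))]
vial_well [(0.57, array([223.4, 222. ]), array([460.7,  87.9])), (0.51, array([371.1, 182.1]), array([ 602. , -410.5]))]
vial [(0.37, array([220. , 225.6]), array([448.6,  99. ]))]
shutter_top [(0.63, array([130.2, 181.4]), array([596.5, 410.1])), (0.59, array([340.7, 207.8]), array([ 514.6, -309.2]))]
beaker [(0.72, array([154.1, 213.8]), array([488.9, 331.8])), (0.24, array([133.9, 179.3]), array([608.9, 407.5]))]
spare_a [(0.56, array([302.8, 175.9]), array([ 628.7, -184.1])), (0.42, array([233.9, 144.3]), array([739.3,  60.4]))]
reagent [(0.61, array([130. , 178.1]), array([613. , 421.3]))]
dish [(0.59, array([371.4, 185.2]), array([ 598.7, -425.7]))]
slide_box [(0.86, array([144. , 272.3]), array([289.4, 357.3]))]
scene [1033.1  266.4  896.4] 394.1687899515014
station [(0.84, array([275.1, 20
[... 601 characters left out ...]
ay([245.3, 281.4]), array([731.4,  45.9]))]
reagent [(0.92, array([415. , 323.8]), array([610.6, 427.8]))]
dish [(0.94, array([133. , 166.1]), array([ 609.7, -424.6]))]
slide_box [(0.74, array([430.4, 208.2]), array([284.4, 356.9]))]
{'time_s': 1.2, 'joint_positions': array([72.3, 20.1, 94.6, -0. , 65.3, -4.8]), 'dq': array([-0. ,  0. , -0. , -0.1,  0. ,  0.1]), 'joint_efforts': array([ -0. , -50.6, -29.2,  -0. ,   0. ,   0. ]), 'ee_pos': array([122.6, 536.2, 404.7]), 'orientation': array([[-1. ,  0.2,  0. ],
       [ 0.2,  1. , -0. ],
       [-0. , -0. , -1. ]]), 'ft_force': array([-0. , -0.1, -0.5]), 'wrist_torque': array([ 0., -0., -0.]), 'grasp_force': 0.0, 'opening': 1.0004106021453767}
```

View pics/a.png

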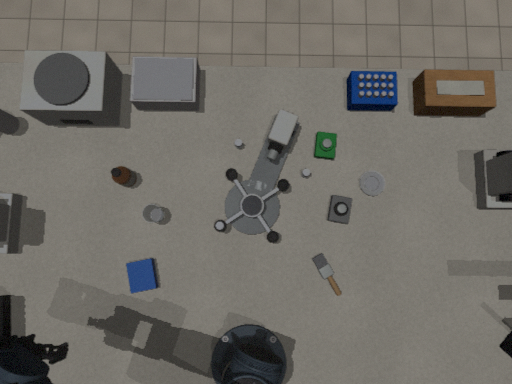

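View pics/b.png

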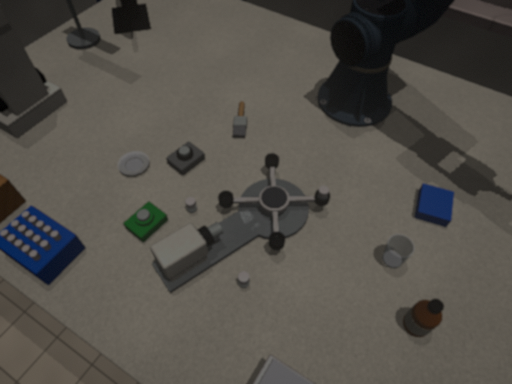

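The top view shows the carousel hub at about (251,204), the vial's cup at (220,226) and the viewer and lens at (283,130)/(273,155). There are two button boxes: grey at (340,208) and green at (326,145). The beaker is on the left at (154,214), so the box opposite it is on the right. The grey one fits the description and the green one is the look-alike. I'll confirm with an enlarged crop.

Run:
```python
from h import *
s=env.snapshot("top")
c=s['image'][100:260,200:360]
cv2.imwrite('pics/c.png',cv2.cvtColor(cv2.resize(c[:,:],(600,600),interpolation=cv2.INTER_CUBIC),cv2.COLOR_RGB2BGR))
s2=env.snapshot("scene")
c=s2['image'][130:290,120:333]
cv2.imwrite('pics/d.png',cv2.cvtColor(cv2.resize(c,(799,600),interpolation=cv2.INTER_CUBIC),cv2.COLOR_RGB2BGR))
```

```text
(no output)
```

View pics/c.png

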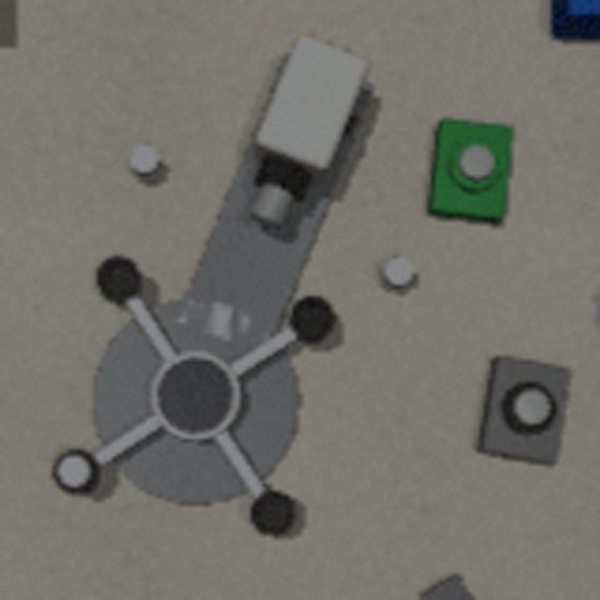

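View pics/d.png

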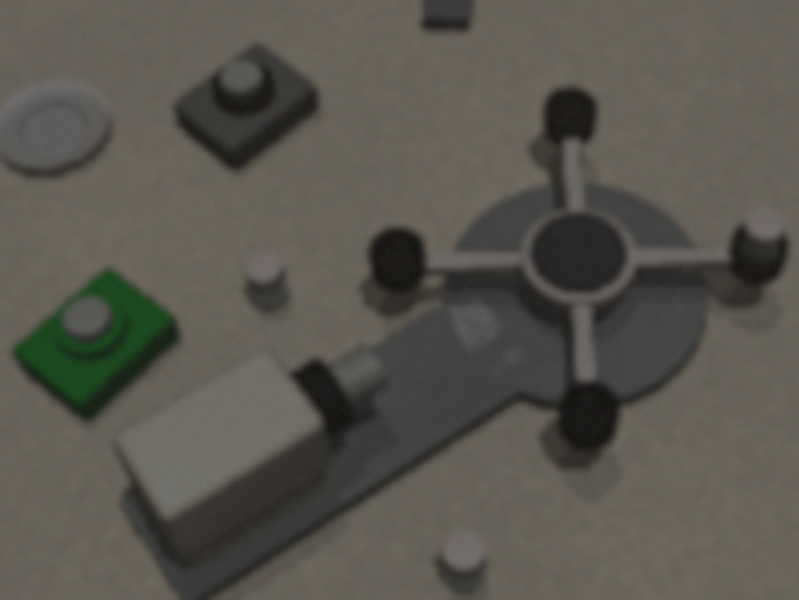

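The crops show the grey box with its button at (530,408) in crop c, which is about (341,209) in the full top image. It's right of the carousel, opposite the beaker, so it's the one to press. The green box at (470,170) stays untouched. Next I'll compute the geometry.

Run:
```python
from h import *
np.set_printoptions(precision=1,suppress=True)
s=env.snapshot("top"); q=env.snapshot("scene")
T=lambda U,V,z: at(s,((U+.5)/3.75-.5+200,(V+.5)/3.75-.5+100),z)[:2]
C=lambda U,V,z: at(q,((U+.5)/3.75-.5+120,(V+.5)/3.75-.5+130),z)[:2]
print('hub',T(197,395,60),C(578,255,60),'disc',T(196,402,15))
for n,f,pts in(('T',T,[(120,278,66),(313,319,66),(273,513,66),(75,471,88)]),('C',C,[(570,115,66),(397,258,66),(588,415,66),(765,225,88)])):
    for p in pts: print(n,f(*p))
an=lambda a,b:(np.degrees(np.arctan2(*(b-a)[::-1])),np.hypot(*(b-a)))
print('foot',an(T(190,295,15),T(245,175,15)),an(T(277,335,15),T(330,205,15)),an(C(520,395,15),C(190,600,15)))
print('roof',an(T(258,135,108),T(310,37,108)),an(T(322,169,108),T(369,64,108)),an(C(270,355,108),C(118,440,108)),an(C(325,425,108),C(172,515,108)))
rc=sum(T(*p,108) for p in[(258,135),(310,37),(322,169),(369,64)])/4; print('roofc',rc)
print('lens',T(270,207,80),C(372,365,78))
print('button',T(532,407,45),C(240,77,45))
# triangulate button
a=ray(s,((532.5)/3.75-.5+200,(407.5)/3.75-.5+100));b=ray(q,((240.5)/3.75-.5+120,(77.5)/3.75-.5+130))
M=np.c_[a[1],-b[1]];t=np.linalg.lstsq(M,b[0]-a[0],rcond=None)[0];print(a[0]+t[0]*a[1],b[0]+t[1]*b[1])
for c in("top","scene"):
  for r in env.landmark_of("shutter_top",c): print(c,r)
```

```text
hub [517.6  -7.4] [521.6  -3.1] disc [515.7  -6.4]
T [620.9  62.4]
T [ 586.1 -109.7]
T [414.2 -75.2]
T [447.9  96.5]
C [421.9 -70.1]
C [ 593.7 -103.7]
C [627.6  67.8]
C [449.6  99.8]
foot (np.float64(-23.567944409842383), np.float64(124.91644337734604)) (np.float64(-21.596827551311517), np.float64(132.60986243401953)) (np.float64(-22.32551035568798), np.float64(251.10679319130588))
roof (np.float64(-26.800548718343247), np.float64(100.03904695276276)) (np.float64(-23.38452763181837), np.float64(103.6081894651979)) (np.float64(-22.81816952702529), np.float64(102.59406529549368)) (np.float64(-22.7178763600024), np.float64(101.67926446526957))
roofc [ 772.6 -107.5]
lens [683.9 -70.1] [676.4 -64.2]
button [ 512.  -308.5] [ 509.9 -309.3]
[ 511.7 -307.8   47.7] [ 511.5 -307.5   47.6]
top {'uv': [331.6, 140.3], 'conf': 0.53}
top {'uv': [341.7, 206.2], 'conf': 0.39}
top {'uv': [224.1, 223.6], 'conf': 0.2}
scene {'uv': [183.0, 149.7], 'conf': 0.56}
scene {'uv': [141.1, 212.5], 'conf': 0.41}
```

```bash
cat >> h.py <<'E'
AX=np.array([519.,-5.])
def rel(P):
    st=env.get_state(); return np.round(np.array(st['orientation']).T@(np.array(P)-np.array(st['ee_pos']))/10,2)
def arc(a0,a1,n,r=75):
    R=np.array(env.get_state()['orientation'])
    a=np.radians(np.linspace(a0,a1,n+1)); p=np.c_[AX[0]+r*np.cos(a),AX[1]+r*np.sin(a),0*a]
    return np.round(np.diff(p,axis=0)@R/10,2)[:,:2]
def pol():
    st=env.get_state(); d=np.array(st['ee_pos'])[:2]-AX; return np.degrees(np.arctan2(d[1],d[0])),np.hypot(*d),st['ee_pos'][2]
E
python3 - <<'E'
from h import *
a=np.radians(70); print(rel([AX[0]+75*np.cos(a),AX[1]+75*np.sin(a),300]))
E
python3 -m inch '[{"gripper":0},{"gripper":0}]'
```

```text
[-51.64 -36.47  10.47]schema error: expected keys gripper, dx, dy, dz, roll
```

```bash
python3 -m inch '[{"gripper":0,"dx":-3.4,"dy":-2.4,"dz":0,"roll":0},{"gripper":0,"dx":-3.4,"dy":-2.4,"dz":0,"roll":0},{"gripper":0,"dx":-3.4,"dy":-2.4,"dz":0,"roll":0},{"gripper":0,"dx":-3.4,"dy":-2.4,"dz":0,"roll":0},{"gripper":0,"dx":-3.4,"dy":-2.4,"dz":0,"roll":0},{"gripper":0,"dx":-3.4,"dy":-2.4,"dz":0,"roll":0},{"gripper":0,"dx":-3.4,"dy":-2.4,"dz":0,"roll":0},{"gripper":0,"dx":-3.4,"dy":-2.4,"dz":0,"roll":0}]'
python3 -m inch '[{"gripper":0,"dx":-3.4,"dy":-2.4,"dz":0,"roll":0},{"gripper":0,"dx":-3.4,"dy":-2.4,"dz":0,"roll":0},{"gripper":0,"dx":-3.4,"dy":-2.4,"dz":0,"roll":0},{"gripper":0,"dx":-3.4,"dy":-2.4,"dz":0,"roll":0},{"gripper":0,"dx":-3.4,"dy":-2.4,"dz":0,"roll":0},{"gripper":0,"dx":-3.4,"dy":-2.4,"dz":0,"roll":0},{"gripper":0,"dx":0,"dy":0,"dz":0,"roll":0},{"gripper":0,"dx":0,"dy":0,"dz":0,"roll":0}]'
python3 - <<'E'
from h import *
a=np.radians(70); print(rel([AX[0]+75*np.cos(a),AX[1]+75*np.sin(a),207]),env.get_state()['joint_positions'])
E
```

```text
time_s: 2.3
ee_pos: [345.8, 286.9, 404.9]
orientation: [[-0.975, 0.223, 0.0], [0.223, 0.975, 0.0], [-0.0, 0.0, -1.0]]
ft_force: [1.0, 1.1, -0.1]
opening: -0.002
grasp_force: 0.0
time_s: 3.1
ee_pos: [511.9, 102.0, 404.4]
orientation: [[-0.974, 0.224, -0.001], [0.224, 0.974, 0.0], [0.001, -0.0, -1.0]]
ft_force: [-1.0, 0.2, -0.1]
opening: 0.006
grasp_force: 0.0
[-4.03 -2.82 19.74] [ 6.15370835e+00  1.72043373e+01  9.87631800e+01  9.41836977e-03
  6.40685908e+01 -7.08783122e+01]
```

```bash
python3 -m inch '[{"gripper":0,"dx":-2.0,"dy":-1.4,"dz":0,"roll":0},{"gripper":0,"dx":-2.0,"dy":-1.4,"dz":0,"roll":0},{"gripper":0,"dx":0,"dy":0,"dz":3.3,"roll":0},{"gripper":0,"dx":0,"dy":0,"dz":3.3,"roll":0},{"gripper":0,"dx":0,"dy":0,"dz":3.3,"roll":0},{"gripper":0,"dx":0,"dy":0,"dz":3.3,"roll":0},{"gripper":0,"dx":0,"dy":0,"dz":3.3,"roll":0},{"gripper":0,"dx":0,"dy":0,"dz":2.2,"roll":0}]'
python3 - <<'E'
from h import *
print(pol())
print(arc(70,-98,42).tolist())
s=env.snapshot("scene");q=env.snapshot("top")
cv2.imwrite('pics/e.png',cv2.cvtColor(np.hstack([cv2.resize(s['image'][140:290,180:340],(400,375)),cv2.resize(q['image'][120:270,190:350],(400,375))]),cv2.COLOR_RGB2BGR))
E
```

```text
time_s: 3.9
ee_pos: [543.3, 67.5, 215.8]
orientation: [[-0.975, 0.222, -0.002], [0.222, 0.975, 0.0], [0.002, -0.0, -1.0]]
ft_force: [0.5, -0.2, 0.6]
opening: -0.001
grasp_force: 0.0
(np.float64(71.43832343459907), np.float64(76.43428100362034), np.float64(215.82732460953008))
[[-0.52, -0.08], [-0.51, -0.12], [-0.5, -0.15], [-0.49, -0.19], [-0.47, -0.22], [-0.46, -0.26], [-0.44, -0.29], [-0.42, -0.32], [-0.39, -0.34], [-0.37, -0.37], [-0.34, -0.4], [-0.31, -0.42], [-0.28, -0.44], [-0.25, -0.46], [-0.22, -0.48], [-0.19, -0.49], [-0.15, -0.5], [-0.12, -0.51], [-0.08, -0.52], [-0.04, -0.52], [-0.01, -0.52], [0.03, -0.52], [0.07, -0.52], [0.1, -0.51], [0.14, -0.51], [0.17, -0.49], [0.21, -0.48], [0.24, -0.47], [0.27, -0.45], [0.3, -0.43], [0.33, -0.41], [0.36, -0.38], [0.38, -0.36], [0.41, -0.33], [0.43, -0.3], [0.45, -0.27], [0.47, -0.24], [0.48, -0.2], [0.5, -0.17], [0.51, -0.13], [0.51, -0.1], [0.52, -0.06]]
```

View pics/e.png

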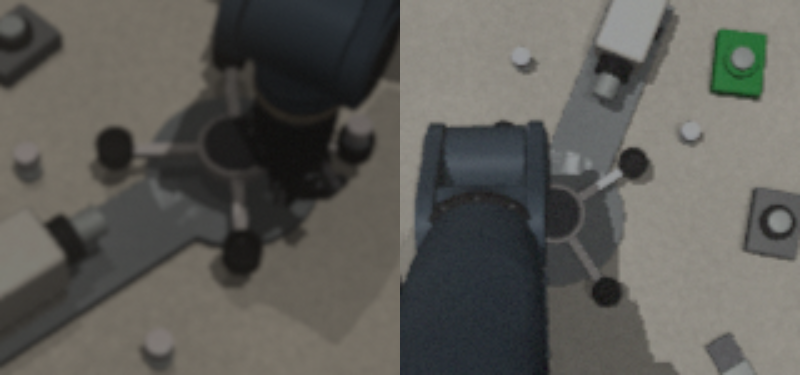

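The finger has come down between the empty-cup arm (left pane (240,245)) and the vial's arm (355,135), touching neither. Now I'll sweep clockwise.

```bash
python3 -m inch '[{"gripper":0,"dx":-0.52,"dy":-0.08,"dz":0,"roll":0},{"gripper":0,"dx":-0.51,"dy":-0.12,"dz":0,"roll":0},{"gripper":0,"dx":-0.5,"dy":-0.15,"dz":0,"roll":0},{"gripper":0,"dx":-0.49,"dy":-0.19,"dz":0,"roll":0},{"gripper":0,"dx":-0.47,"dy":-0.22,"dz":0,"roll":0},{"gripper":0,"dx":-0.46,"dy":-0.26,"dz":0,"roll":0}]'
python3 -m inch '[{"gripper":0,"dx":-0.44,"dy":-0.29,"dz":0,"roll":0},{"gripper":0,"dx":-0.42,"dy":-0.32,"dz":0,"roll":0},{"gripper":0,"dx":-0.39,"dy":-0.34,"dz":0,"roll":0},{"gripper":0,"dx":-0.37,"dy":-0.37,"dz":0,"roll":0}]'
python3 - <<'E'
from h import *
print(pol())
s=env.snapshot("scene")
for r in env.landmark_of("vial_well","scene")[:2]+env.landmark_of("vial","scene")[:2]:
    d=at(s,r['uv'],46)[:2]-AX; print(r,np.degrees(np.arctan2(d[1],d[0])),np.hypot(*d))
E
```

```text
time_s: 4.6
ee_pos: [571.1, 49.5, 217.8]
orientation: [[-0.975, 0.223, -0.001], [0.223, 0.975, 0.0], [0.001, 0.0, -1.0]]
ft_force: [-2.3, 1.9, 4.1]
opening: -0.005
grasp_force: 2.5
time_s: 5.0
ee_pos: [583.7, 33.0, 218.0]
orientation: [[-0.975, 0.223, -0.002], [0.223, 0.975, 0.0], [0.002, -0.0, -1.0]]
ft_force: [-5.1, 1.8, 9.6]
opening: 0.001
grasp_force: 4.7
(np.float64(30.40497307558899), np.float64(75.00630461666003), np.float64(217.98014838545166))
{'uv': [322.4, 213.3], 'conf': 0.95} 103.76887219686635 131.13753940395378
{'uv': [322.2, 210.8], 'conf': 0.44} 106.9901777769658 129.11442652425202
```

The tip is about 10 mm higher than I intended and is pressed up by the arm's edge. I'll back off, lower it and continue.

```bash
python3 -m inch '[{"gripper":0,"dx":0.4,"dy":0.4,"dz":0,"roll":0},{"gripper":0,"dx":0,"dy":0,"dz":0,"roll":0},{"gripper":0,"dx":0,"dy":0,"dz":0.6,"roll":0},{"gripper":0,"dx":0,"dy":0,"dz":0.6,"roll":0},{"gripper":0,"dx":0,"dy":0,"dz":0,"roll":0},{"gripper":0,"dx":-0.37,"dy":-0.37,"dz":0,"roll":0},{"gripper":0,"dx":-0.34,"dy":-0.4,"dz":0,"roll":0},{"gripper":0,"dx":-0.31,"dy":-0.42,"dz":0,"roll":0}]'
python3 -m inch '[{"gripper":0,"dx":-0.28,"dy":-0.44,"dz":0,"roll":0},{"gripper":0,"dx":-0.25,"dy":-0.46,"dz":0,"roll":0}]'
python3 - <<'E'
from h import *
print(pol())
E
```

```text
time_s: 5.95
ee_pos: [588.1, 23.9, 205.6]
orientation: [[-0.975, 0.223, -0.001], [0.223, 0.975, 0.0], [0.001, 0.0, -1.0]]
ft_force: [-3.1, 2.5, -0.1]
opening: -0.005
grasp_force: 1.7
time_s: 6.15
ee_pos: [591.5, 13.8, 205.8]
orientation: [[-0.975, 0.223, 0.0], [0.223, 0.975, 0.0], [-0.0, 0.0, -1.0]]
ft_force: [-2.4, 3.6, 0.5]
opening: -0.002
grasp_force: 1.5
(np.float64(14.524810811010916), np.float64(74.85300546585373), np.float64(205.8242534552149))
```

```bash
python3 -m inch '[{"gripper":0,"dx":-0.22,"dy":-0.48,"dz":0,"roll":0},{"gripper":0,"dx":-0.19,"dy":-0.49,"dz":0,"roll":0},{"gripper":0,"dx":-0.15,"dy":-0.5,"dz":0,"roll":0},{"gripper":0,"dx":-0.12,"dy":-0.51,"dz":0,"roll":0},{"gripper":0,"dx":-0.08,"dy":-0.52,"dz":0,"roll":0},{"gripper":0,"dx":-0.04,"dy":-0.52,"dz":0,"roll":0},{"gripper":0,"dx":-0.01,"dy":-0.52,"dz":0,"roll":0},{"gripper":0,"dx":0.03,"dy":-0.52,"dz":0,"roll":0}]'
python3 -m inch '[{"gripper":0,"dx":0.07,"dy":-0.52,"dz":0,"roll":0},{"gripper":0,"dx":0.1,"dy":-0.51,"dz":0,"roll":0},{"gripper":0,"dx":0.14,"dy":-0.51,"dz":0,"roll":0},{"gripper":0,"dx":0.17,"dy":-0.49,"dz":0,"roll":0},{"gripper":0,"dx":0.21,"dy":-0.48,"dz":0,"roll":0},{"gripper":0,"dx":0.24,"dy":-0.47,"dz":0,"roll":0},{"gripper":0,"dx":0.27,"dy":-0.45,"dz":0,"roll":0},{"gripper":0,"dx":0.3,"dy":-0.43,"dz":0,"roll":0}]'
python3 - <<'E'
from h import *
print(pol())
s=env.snapshot("scene")
for r in env.landmark_of("vial_well","scene")[:2]+env.landmark_of("vial","scene")[:2]:
    d=at(s,r['uv'],46)[:2]-AX; print(r,np.degrees(np.arctan2(d[1],d[0])),np.hypot(*d))
E
```

```text
time_s: 6.95
ee_pos: [589.7, -27.5, 205.7]
orientation: [[-0.975, 0.223, 0.0], [0.223, 0.975, -0.0], [-0.0, 0.0, -1.0]]
ft_force: [-0.4, 4.8, -0.1]
opening: 0.0
grasp_force: 1.7
time_s: 7.75
ee_pos: [566.3, -61.7, 205.8]
orientation: [[-0.975, 0.223, 0.0], [0.223, 0.975, -0.0], [-0.0, -0.0, -1.0]]
ft_force: [2.0, 2.6, -1.0]
opening: 0.004
grasp_force: 1.4
(np.float64(-50.17024392985434), np.float64(73.85148540951168), np.float64(205.77742697584435))
{'uv': [268.2, 241.5], 'conf': 0.71} 25.135099879797995 124.18941085995695
{'uv': [391.2, 259.2], 'conf': 0.34} 90.69069269879076 324.4885819734437
{'uv': [268.1, 241.9], 'conf': 0.5} 25.080115089536488 125.30951423724429
```

```bash
python3 -m inch '[{"gripper":0,"dx":0.33,"dy":-0.41,"dz":0,"roll":0},{"gripper":0,"dx":0.36,"dy":-0.38,"dz":0,"roll":0},{"gripper":0,"dx":0.38,"dy":-0.36,"dz":0,"roll":0},{"gripper":0,"dx":0.41,"dy":-0.33,"dz":0,"roll":0},{"gripper":0,"dx":0.43,"dy":-0.3,"dz":0,"roll":0},{"gripper":0,"dx":0.45,"dy":-0.27,"dz":0,"roll":0},{"gripper":0,"dx":0.47,"dy":-0.24,"dz":0,"roll":0},{"gripper":0,"dx":0,"dy":0,"dz":0,"roll":0}]'
python3 - <<'E'
from h import *
print(pol())
s=env.snapshot("scene");q=env.snapshot("top")
for c,S in(("scene",s),("top",q)):
  for r in env.landmark_of("vial_well",c)[:1]+env.landmark_of("vial",c)[:1]+env.landmark_of("view_spot",c)[:1]:
    d=at(S,r['uv'],46)[:2]-AX; print(c,r,np.degrees(np.arctan2(d[1],d[0])),np.hypot(*d))
print(arc(pol()[0],-97.8,6).tolist())
cv2.imwrite('pics/f.png',cv2.cvtColor(np.hstack([cv2.resize(s['image'][170:290,150:310],(400,300)),cv2.resize(q['image'][110:230,190:350],(400,300))]),cv2.COLOR_RGB2BGR))
E
```

```text
time_s: 8.7
ee_pos: [533.1, -77.6, 205.6]
orientation: [[-0.975, 0.223, -0.001], [0.223, 0.975, -0.0], [0.001, -0.0, -1.0]]
ft_force: [0.4, -0.3, -0.2]
opening: -0.0
grasp_force: 0.0
(np.float64(-79.00835616008654), np.float64(73.97208383487384), np.float64(205.6087690192656))
scene {'uv': [244.7, 236.1], 'conf': 0.68} -1.6196390611442149 130.64631399550615
scene {'uv': [245.8, 233.8], 'conf': 0.71} -2.2926729099355536 123.87089793732464
scene {'uv': [228.3, 224.5], 'conf': 0.8} -24.271227121942747 137.17142315118102
top {'uv': [254.3, 166.1], 'conf': 0.94} -3.4172991642847363 133.27723934997772
top {'uv': [256.4, 170.5], 'conf': 0.37} -7.375192639157201 118.90542972518395
top {'uv': [263.7, 167.1], 'conf': 0.77} -17.089424258706696 136.01119236284433
[[0.39, -0.16], [0.4, -0.14], [0.41, -0.12], [0.41, -0.1], [0.42, -0.07], [0.42, -0.05]]
```

View pics/f.png

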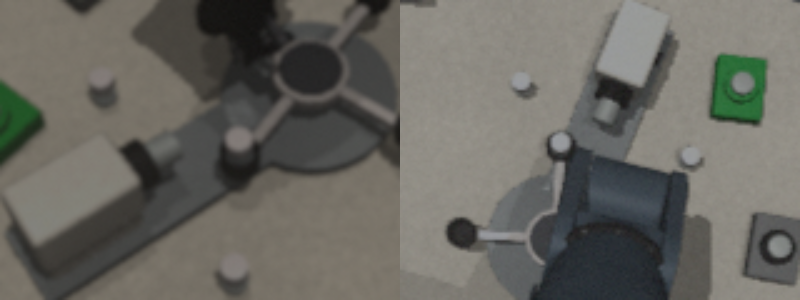

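The vial's cup (left pane (238,155), right pane (560,145)) is about 18° short of the lens. I'll close the rest more slowly.

```bash
python3 -m inch '[{"gripper":0,"dx":0.39,"dy":-0.16,"dz":0,"roll":0},{"gripper":0,"dx":0.4,"dy":-0.14,"dz":0,"roll":0},{"gripper":0,"dx":0.41,"dy":-0.12,"dz":0,"roll":0},{"gripper":0,"dx":0.41,"dy":-0.1,"dz":0,"roll":0},{"gripper":0,"dx":0.2,"dy":-0.03,"dz":0,"roll":0},{"gripper":0,"dx":0,"dy":0,"dz":0,"roll":0},{"gripper":0,"dx":0,"dy":0,"dz":0,"roll":0}]'
cat >> h.py <<'E'
def check(n):
    print(pol())
    s=env.snapshot("scene");q=env.snapshot("top")
    for c,S in(("scene",s),("top",q)):
      for r in env.landmark_of("vial_well",c)[:1]+env.landmark_of("vial",c)[:1]+env.landmark_of("view_spot",c)[:1]:
        d=at(S,r['uv'],46)[:2]-AX; print(c,r,np.degrees(np.arctan2(d[1],d[0])),np.hypot(*d))
    cv2.imwrite('pics/'+n,cv2.cvtColor(np.hstack([cv2.resize(s['image'][180:280,180:280],(400,400),interpolation=cv2.INTER_CUBIC),cv2.resize(q['image'][110:210,220:320],(400,400),interpolation=cv2.INTER_CUBIC)]),cv2.COLOR_RGB2BGR))
E
python3 -c "
from h import *
check('g.png');print(arc(pol()[0],-98,3).tolist())"
```

```text
time_s: 9.8
ee_pos: [514.8, -78.7, 205.6]
orientation: [[-0.975, 0.223, -0.001], [0.223, 0.975, 0.0], [0.001, -0.0, -1.0]]
ft_force: [-0.9, -0.3, 0.4]
opening: -0.0
grasp_force: 0.0
(np.float64(-93.2955469159844), np.float64(73.84760230405273), np.float64(205.5769127727041))
scene {'uv': [235.9, 226.7], 'conf': 0.92} -17.04293141023569 125.64333300476495
scene {'uv': [236.4, 224.3], 'conf': 0.48} -19.22741703599931 120.43935803643414
scene {'uv': [244.0, 284.8], 'conf': 0.61} 15.196581485264582 244.87379022184192
top {'uv': [262.7, 169.4], 'conf': 0.39} -16.715822202150502 127.38854035790358
top {'uv': [264.8, 170.5], 'conf': 0.82} -20.323386226081958 126.15299253088858
[[0.21, -0.03], [0.21, -0.03], [0.21, -0.02]]
```

View pics/g.png

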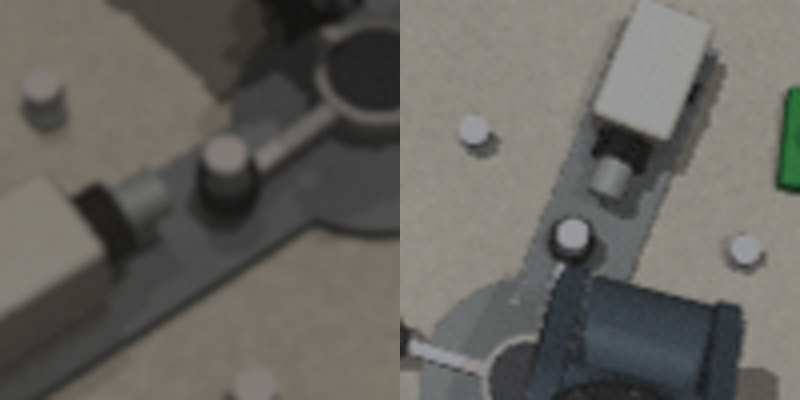

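```bash
python3 -c "
from h import *
s=env.snapshot('scene');q=env.snapshot('top')
P=[at(q,((173.5)/4-.5+220,235.5/4-.5+110),88)[:2],at(s,(224.5/4-.5+180,153.5/4-.5+180),88)[:2]]
for p in P: d=p-AX;print(p,np.degrees(np.arctan2(d[1],d[0])),np.hypot(*d))
# lens tube end: top view tube top at front
d=at(q,(208.5/4-.5+220,192/4-.5+110),85)[:2]-AX;print('lens',np.degrees(np.arctan2(d[1],d[0])),np.hypot(*d))
d=at(s,(152/4-.5+180,203/4-.5+180),72)[:2]-AX;print('lens',np.degrees(np.arctan2(d[1],d[0])),np.hypot(*d))
"
```

```text
[636.1524254  -41.24197341] -17.18984148807915 122.63022226897269
[638.67315236 -40.90896405] -16.70232690150459 124.94445604309665
lens -22.764469558738835 167.80247446374307
lens -19.806803263551213 174.25186222996598
```

```bash
python3 -m inch '[{"gripper":0,"dx":0.15,"dy":-0.02,"dz":0,"roll":0},{"gripper":0,"dx":0.15,"dy":-0.02,"dz":0,"roll":0},{"gripper":0,"dx":0.15,"dy":-0.02,"dz":0,"roll":0},{"gripper":0,"dx":0.15,"dy":-0.01,"dz":0,"roll":0},{"gripper":0,"dx":0.07,"dy":0,"dz":0,"roll":0},{"gripper":0,"dx":0,"dy":0,"dz":0,"roll":0},{"gripper":0,"dx":0,"dy":0,"dz":0,"roll":0}]'
python3 -c "
from h import *
check('i.png')"
```

```text
time_s: 11.0
ee_pos: [508.2, -77.9, 205.7]
orientation: [[-0.975, 0.223, -0.0], [0.223, 0.975, 0.0], [0.0, -0.0, -1.0]]
ft_force: [0.6, -0.3, 0.4]
opening: 0.003
grasp_force: 0.3
(np.float64(-98.43056693289465), np.float64(73.71442384043809), np.float64(205.6601486677774))
scene {'uv': [235.4, 223.7], 'conf': 0.61} -20.6178892254408 121.39631765725323
scene {'uv': [233.8, 221.4], 'conf': 0.45} -24.35781776236028 120.99797113159126
scene {'uv': [228.7, 225.7], 'conf': 0.82} -22.810474672926375 138.16797324654465
top {'uv': [268.8, 168.3], 'conf': 0.82} -24.462413006332064 138.5192851428746
top {'uv': [266.1, 170.0], 'conf': 0.61} -21.878235002925933 129.40551301243218
top {'uv': [264.3, 168.3], 'conf': 0.91} -18.47075683345716 132.71793093781477
```

View pics/i.png

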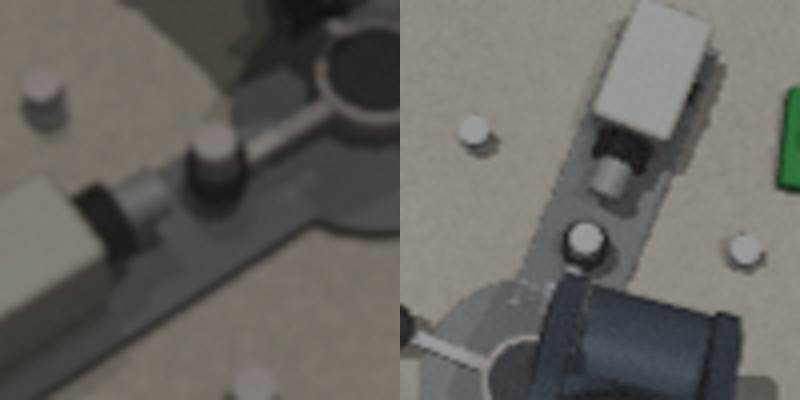

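The cup now lies on the foot's centreline: the vial top is at left (214,140) and right (587,238), in line with the lens at (610,178), at about −22.3° against −22.5°. I'll back off, lift and move above the button.

```bash
python3 -m inch '[{"gripper":0,"dx":-0.5,"dy":0,"dz":0,"roll":0},{"gripper":0,"dx":-0.5,"dy":0,"dz":0,"roll":0},{"gripper":0,"dx":0,"dy":0,"dz":-2,"roll":0},{"gripper":0,"dx":0,"dy":0,"dz":-3,"roll":0},{"gripper":0,"dx":0,"dy":0,"dz":-3,"roll":0},{"gripper":0,"dx":0,"dy":0,"dz":-2,"roll":0},{"gripper":0,"dx":0,"dy":0,"dz":0,"roll":0}]'
python3 -c "
from h import *
print(rel([511.5,-308,260]))"
```

```text
time_s: 12.1
ee_pos: [519.0, -80.3, 308.3]
orientation: [[-0.975, 0.223, 0.005], [0.223, 0.975, -0.001], [-0.005, -0.0, -1.0]]
ft_force: [-0.2, -0.5, 0.5]
opening: -0.004
grasp_force: 0.0
[ -4.33 -22.36   4.85]
```

```bash
python3 -m inch '[{"gripper":0,"dx":-0.6,"dy":-3.2,"dz":0,"roll":0},{"gripper":0,"dx":-0.6,"dy":-3.2,"dz":0,"roll":0},{"gripper":0,"dx":-0.6,"dy":-3.2,"dz":0,"roll":0},{"gripper":0,"dx":-0.6,"dy":-3.2,"dz":0,"roll":0},{"gripper":0,"dx":-0.6,"dy":-3.2,"dz":0,"roll":0},{"gripper":0,"dx":-0.6,"dy":-3.2,"dz":0,"roll":0},{"gripper":0,"dx":-0.7,"dy":-3.2,"dz":0,"roll":0},{"gripper":0,"dx":0,"dy":0,"dz":0,"roll":0}]'
python3 - <<'E'
from h import *
print(rel([511.5,-308,225]),env.get_state()['ft_force'])
s=env.snapshot("scene");q=env.snapshot("top")
# cup directions from dark blobs
for S,nm in((s,'scene'),(q,'top')):
  for t in('vial_well','vial','carousel'):
    for r in env.landmark_of(t,nm)[:1]:
      d=at(S,r['uv'],46)[:2]-AX;print(nm,t,r['conf'],np.degrees(np.arctan2(d[1],d[0])),np.hypot(*d))
cv2.imwrite('pics/j.png',cv2.cvtColor(np.hstack([cv2.resize(s['image'][130:290,140:300],(400,400),interpolation=cv2.INTER_CUBIC),cv2.resize(q['image'][110:260,200:350],(400,400),interpolation=cv2.INTER_CUBIC)]),cv2.COLOR_RGB2BGR))
E
```

```text
time_s: 12.9
ee_pos: [509.7, -311.2, 304.5]
orientation: [[-0.974, 0.226, -0.0], [0.226, 0.974, -0.0], [0.0, -0.0, -1.0]]
ft_force: [0.4, 0.5, 0.4]
opening: 0.003
grasp_force: 0.0
[-0.11  0.35  7.95] [0.44050636 0.47581829 0.39740084]
scene vial_well 0.83 -18.799568782181527 124.86127385735935
scene vial 0.53 -21.63046369780284 123.84551438449766
top vial_well 0.55 -20.33672760546597 134.68579713361294
top vial 0.38 -26.402130686949633 128.41627801744812
top carousel 0.81 -11.815051351489736 6.833884044536223
```

View pics/j.png

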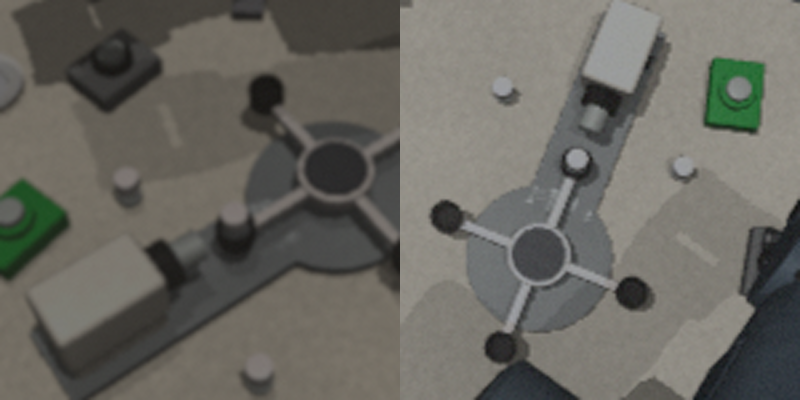

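In the right pane the opposite cups at (446,217) and (632,292) put the vial arm at −22.0°, against the station axis at −22.5°, and the carousel is at rest. Now the button.

```bash
python3 -m inch '[{"gripper":0,"dx":-0.1,"dy":0.3,"dz":2,"roll":0},{"gripper":0,"dx":0,"dy":0,"dz":2.5,"roll":0},{"gripper":0,"dx":0,"dy":0,"dz":2.2,"roll":0},{"gripper":0,"dx":0,"dy":0,"dz":1,"roll":0},{"gripper":0,"dx":0,"dy":0,"dz":0,"roll":0},{"gripper":0,"dx":0,"dy":0,"dz":0,"roll":0}]'
python3 -m inch '[{"gripper":0,"dx":0,"dy":0,"dz":0.3,"roll":0},{"gripper":0,"dx":0,"dy":0,"dz":0.3,"roll":0},{"gripper":0,"dx":0,"dy":0,"dz":0,"roll":0}]'
```

```text
time_s: 13.9
ee_pos: [512.0, -305.4, 229.5]
orientation: [[-0.975, 0.223, 0.001], [0.223, 0.975, -0.001], [-0.001, -0.0, -1.0]]
ft_force: [-0.4, -0.1, 1.2]
opening: -0.002
grasp_force: 0.0
time_s: 14.2
ee_pos: [511.9, -305.5, 223.1]
orientation: [[-0.975, 0.223, 0.001], [0.223, 0.975, -0.001], [-0.001, -0.001, -1.0]]
ft_force: [1.6, -0.4, 2.2]
opening: 0.006
grasp_force: 1.1
```

```bash
python3 -m inch '[{"gripper":0,"dx":0,"dy":0,"dz":0.2,"roll":0},{"gripper":0,"dx":0,"dy":0,"dz":0,"roll":0}]'
python3 -m inch '[{"gripper":0,"dx":0,"dy":0,"dz":0.2,"roll":0},{"gripper":0,"dx":0,"dy":0,"dz":0,"roll":0}]'
python3 -m inch '[{"gripper":0,"dx":0,"dy":0,"dz":0.2,"roll":0},{"gripper":0,"dx":0,"dy":0,"dz":0,"roll":0}]'
```

```text
time_s: 14.4
ee_pos: [511.9, -305.5, 220.9]
orientation: [[-0.975, 0.223, 0.001], [0.223, 0.975, -0.001], [-0.001, -0.0, -1.0]]
ft_force: [2.0, -0.9, 3.5]
opening: -0.002
grasp_force: 1.6
time_s: 14.6
ee_pos: [511.9, -305.5, 219.4]
orientation: [[-0.975, 0.223, 0.001], [0.223, 0.975, -0.001], [-0.001, -0.0, -1.0]]
ft_force: [0.3, 0.3, 8.5]
opening: -0.004
grasp_force: 4.1
time_s: 14.8
ee_pos: [512.0, -305.6, 219.0]
orientation: [[-0.975, 0.223, 0.001], [0.223, 0.975, -0.001], [-0.001, -0.001, -1.0]]
ft_force: [-5.9, 4.1, 28.2]
opening: 0.004
grasp_force: 13.6
```

The button is bottomed: force jumped from 3.5 to 28 N and the tip stopped. Releasing and retracting.

```bash
python3 -m inch '[{"gripper":0,"dx":0,"dy":0,"dz":-1,"roll":0},{"gripper":0,"dx":0,"dy":0,"dz":-2,"roll":0},{"gripper":0,"dx":0,"dy":0,"dz":-3,"roll":0},{"gripper":0,"dx":0,"dy":0,"dz":-3,"roll":0},{"gripper":0,"dx":0,"dy":0,"dz":0,"roll":0},{"gripper":0,"dx":0,"dy":0,"dz":0,"roll":0},{"gripper":0,"dx":0,"dy":0,"dz":0,"roll":0}]'
python3 - <<'E'
from h import *
q=env.snapshot("top")
cv2.imwrite('pics/k.png',cv2.cvtColor(cv2.resize(q['image'][110:260,200:350],(600,600),interpolation=cv2.INTER_CUBIC),cv2.COLOR_RGB2BGR))
E
```

```text
time_s: 15.5
ee_pos: [511.3, -305.1, 305.4]
orientation: [[-0.975, 0.223, -0.002], [0.223, 0.975, 0.001], [0.002, 0.001, -1.0]]
ft_force: [0.1, -0.2, 0.5]
opening: 0.005
grasp_force: 0.0
```

View pics/k.png

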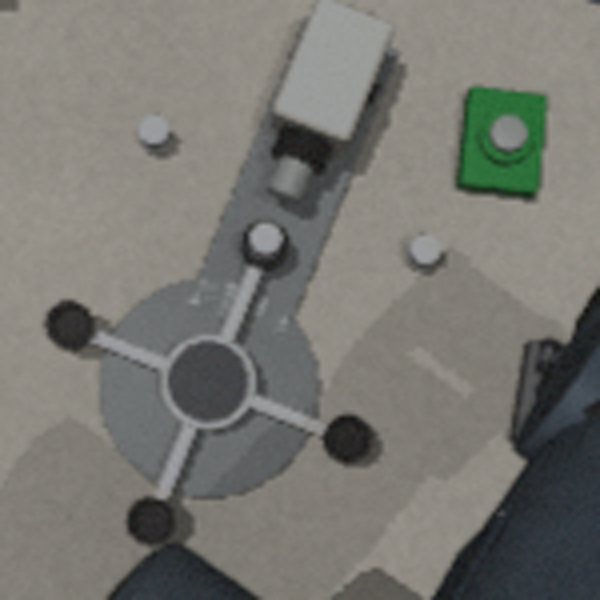

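The vial, at (265,240), still stands upright in its cup in line with the lens at (290,178). The spare vials haven't moved, and the arm touches nothing. Handing in.

```bash
python3 -c "
from rig import env
print(env.hand_in())"
```

```text
the job is handed in; nothing more can be done
None
```

I turned the carousel until the vial's cup stood in front of the lens (about 0.5° off by my measurement), pressed the grey box's button fully down and released it, and handed the job in; the hand-in returned no verdict.

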